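Clamp an instrument box in the ratchet quick clamp

ROBOT

A 6-joint arm with a two-finger parallel gripper is mounted at the origin on a cart in front of the work surface, level with it; the furniture and walls round the work are solid. World frame = base frame: x ahead of the robot, y to its left, z up, the work surface at z = 0. Lengths are in m, angles in rad, forces in N, time in s.
With the tool pointing down it reaches from about 0.275 to 0.725 m from the base axis. Payload 5.6 kg.
Tool frame: the origin (TCP) lies between the finger pads; the fingertips stand finger_overhang ahead of it and the grasp point (between the pads) lies 2 mm behind it (finger_overhang is the distance from the TCP to the fingertips, in m); z points along the fingers, y is the line along which they close (so a half turn about z gives the same grasp; the last joint's range is limited). The gripper opens to 85 mm and grips with 20 to 120 N. Pads are 22 mm wide; open, the fingers measure 114 mm over their backs; the gripper's body (76 mm by 85 mm) begins 54 mm behind the grasp point. The pads swing forward as they close: fully open they stand 13 mm farther back than shut.
Start: joints at [1.6, 0.255, 0.108, 0, -1.424, -0.285], TCP at [0.139, 0.532, 0.248] pointing down, gripper open.
Joint ranges: [-2.95, 2.95], [-1.21, 1.97], [-1.09, 1.5], [-2.87, 1.71], [-2.94, -0.07], [-3.05, 3.05]. Speed limits (rad/s): [2.57, 2.57, 3.14, 3.14, 3.14, 3.14].

INTERFACE

Orientations are given as a rotation vector (axis times angle).
In Python, from workcell import sense, grab_frame, finish_job, finger_overhang gives the robot as it stands.
- The arm moves only by the shell command python3 -m pendant 'ROWS' [FORCE]. ROWS is a JSON object of lists of equal length, an entry for each row: "slide": the shift along the tool's x, y, z in m, a list of three; "rotation": the turn, a rotation vector about the tool's x, y, z in rad, a list of three; "fingers": the opening in per cent of the stroke, from 0 (shut) to 100 (fully open). In form: {"slide": [[dx, dy, dz], ...], "rotation": [[wx, wy, wz], ...], "fingers": [fingers, ...]}. A call has 1 to 12 rows; each row is the pose to reach, as a shift and turn from the pose commanded when the call began, along the tool's axes at that moment; what a row does not reach only later rows make up. A row lasts 1/10 s, in which the tool goes at most 50 mm and 8.59 degrees, less where a joint would pass 70% of its speed; a pose out of reach is approached as far as the arm can. A call with a gripper value outside its range is refused whole. The fingers move at their own pace and stop on an object; FORCE is the grip in N (left out, the last holds). Time passes only in rows, so rows that repeat a pose let the fingers close. It gives the time, the measured TCP pose, the force, the opening and the grip force at its end, in the units of the state.
- sense(): the state, without advancing time (a new reading comes with each control period).
- grab_frame(name): name is "side" or "top"; returns a dict with "img" (384x512x3 uint8, red, green, blue), "z_map" (384x512 float32, m along the optical axis (not along the pixel's ray), 0 where there is no reading), "fx", "fy", "cx", "cy" (pixels), "R" (3x3) and "t" (3): a world point X has camera coordinates R X + t. Camera axes: x right, y down, z forward; pixel columns grow to the right and rows downward; lengths in m; the calibration is good to about 2 mm. A picture is of the moment at which its call begins.
- finish_job(): hands the job in; it is judged then, once.
The state is a dict: "clock": time; "q": joint angles; "qvel": joint speeds; "effort": joint torques, N m; "tcp_pos": TCP position; "tool_rot": TCP orientation; "wrist_force": force on the tool from outside, world axes, zero at the start; "moment": the same for the moment, N m; "gripper_width": finger opening in m; "finger_force": force on a finger pad.
Only numpy, scipy, OpenCV 4.12 (cv2) and the standard library are available. Lean on these libraries where they do the work, as an engineer would, in place of code of your own. Each camera call takes 0.05 s, during which the arm holds its last target. There are 200 camera calls.

TASK

Hold the black instrument box fast in the quick clamp that is screwed to the bench, ready for its lid to be unscrewed; everything is done by pushing with the fingertips, and the box stays flat on the bench. Keep the clamp's release tab pressed down while you push the sliding jaw all the way back to the end of its bar, slide the box over the bench in between the jaws until its long side is against the clamp's base, then push the sliding jaw firmly up to the box so that the ratchet keeps it tight between both pads, and leave the parts standing nearby alone.

Things in the scene. Friction and masses are not known exactly. Their poses are not given: they have to be found in the camera images.
- quick_clamp: Quick clamp screwed to the bench, immovable. Origin on the bench under the bar's centre line; bar along its y, jaws reach out to -x (towards the robot), 46 mm high, from x -82 mm to the bar. Base plate 10 mm high; its front edge at x = -22 mm is where the box stops. Bar 20 mm wide, top z 25 mm plus 3 mm teeth, one every 5 mm. End stop block at the +y end, y 102 to 122 mm, 40 mm high
- sliding_jaw (a joint): gap in m between the two pad faces: 0 shut, 0.150 fully open against the end stop; the jaw opens to +y of the clamp. The ratchet lets it click freely towards the fixed jaw (about 6 N) and blocks it the other way unless the release tab is down; then it slides with about 3 N
- release_tab (a joint): angle of the release tab in rad: 0 at rest (tilted up, pawl in the teeth), 0.26 pressed fully down (level, hard stop); the pawl is clear of the teeth from 0.17. Pressing it takes 3 to 6 N; a spring brings it back up when let go
- sprung_pad (a joint): how far in m the sprung rubber pad is pushed into the sliding jaw: 0 out, 0.008 fully in (2.4 N at first, 9 N at the end). When the push on the jaw ends it goes back by up to one 5 mm tooth, so push the pad right in (about 15 N on the jaw) to leave the box tight
- tab_top (a point): centre of the top of the release tab: ribbed steel plate 32 mm across the bar, 28 mm along it, on the sliding jaw in front (-y of the clamp) of the thumb lug. Axes tilt with the tab. At rest 48 mm above the bench, its end away from the lug tilted up to 52 mm; pressed fully down it is level at 42.5 mm and starts 1 mm from the lug's face
- lug (a point): centre of the sliding jaw's thumb lug: upright block over the bar, 35 mm across it, 16 mm along it, z 50 to 76 mm. Push its -y face, over the tab held down, to open; push its +y face (free above z = 40 mm) to close. Its centre is 51 mm to +y of the sliding pad's face. The jaw's arm, 46 mm high, lies 14 to 28 mm to +y of that face and reaches out to x = -82 mm
- seat (a point): where the centre of the box (half-way up) belongs: 54 mm to -x of the bar's centre line, 50 mm to +y of the fixed pad's face, 18.5 mm above the bench. Fixed to the clamp, same axes
- box_centre (a point): centre, half-way up, of the loose black plastic instrument box, 100 x 64 mm, 37 mm high (42 with its lid screws), about 0.25 kg. Its x axis runs along the 100 mm length, y across the 64 mm. It starts on the bench in front of the jaws, its length roughly along the bar (x axis about along the clamp's y)
- capacitor_can: bystander: blue capacitor can standing on end, diameter 35, height 62 mm, loose; origin at the centre of its underside
- motor_capacitor: bystander: white oval capacitor standing on end, 28 x 46 x 91 mm, loose; origin at the centre of its underside
- potentiometer: bystander: potentiometer with black knob standing upright, 28 x 21 x 35 mm, loose; origin at the centre of its underside
- fixed_pad: rubber pad of the fixed jaw, at the -y end of the clamp. Origin on the bench, in line with the pad's face and the bar's centre line; clamp axes. The face, at y = 0, looks to +y; it spans x -80 to -24 mm, z 5 to 42 mm. Jaw and pad together are 22 mm thick

How it is judged:
On the way, in this order (a step that is already met when the one before it is completed fails the run):
1. the release tab is pressed down before the jaw is opened (value of joint release_tab above 0.16 rad and value of joint sliding_jaw below 0.1 m), for 0.04 s.
2. the sliding jaw has been pushed back to the end of its bar (value of joint sliding_jaw above 0.145 m), for 0.1 s.
3. the box stands between the open jaws (x of box_centre in the frame of seat above -0.012 m and value of joint sliding_jaw above 0.112 m), for 0.1 s.
At the end, for the whole second after the job is handed in: The box stands flat and still between the jaws, its long side within 12 mm of the clamp's base and square to within 0.06 rad; the sprung pad and the fixed pad each press on it with more than 0.8 N, and the release tab is up with the pawl in the teeth (x of box_centre in the frame of seat above -0.012 m and angle between the x axis of box_centre and the y axis of seat, either way round below 0.06 rad and contact force between each of sprung_pad, fixed_pad and instrument_box above 0.8 N and value of joint release_tab below 0.12 rad and angle between box_centre's own z axis and vertical below 0.06 rad and linear speed of instrument_box below 0.01 m/s); the robot touches nothing.
It fails at once if the box is lifted or tipped (height (world z) of box_centre above 0.028 m or angle between box_centre's own z axis and vertical above 0.25 rad).
It fails at once if a bystander is knocked or moved (distance of any of capacitor_can, motor_capacitor, potentiometer from where it was at the start of the episode above 0.015 m).
It also fails if it takes over 48 s, if anything falls off the work surface, if the arm or the gripper's body presses on something with over 40 N, if the wrist force passes 120 N, or if a joint passes its speed limit or range.

## Working session

There is one attempt and no reset: what is moved stays moved. The work goes in short steps, Python scripts to look and compute and a shell command to move; the robot and the scene stay as the last step left them, time stands still between calls to the robot, and variables do not carry over. Pictures are saved under pics/ and viewed, at most 10 in all, crops included, and the job is handed in when it is done.

```bash
mkdir -p pics; ls
cat > h.py <<'E'
import numpy as np, cv2
from workcell import sense, grab_frame, finish_job, finger_overhang
def pts(f):
    z=f["z_map"]; v,u=np.mgrid[:z.shape[0],:z.shape[1]]
    P=np.stack([(u-f["cx"])/f["fx"]*z,(v-f["cy"])/f["fy"]*z,z],-1)
    W=(P-f["t"])@f["R"]; W[z==0]=np.nan
    return W
def save(name,img): cv2.imwrite("pics/"+name,img[...,::-1])
E
python3 - <<'E'
from h import *
print(sense(),finger_overhang)
for n in("top","side"):
    f=grab_frame(n); save(n+"0.png",f["img"]); np.savez(n+"0.npz",**f); print(n,f["R"],f["t"],f["fx"],f["cx"],f["cy"])
E
```

```text
pics
{'clock': 0.0, 'q': array([ 1.59959340e+00,  2.55747857e-01,  1.06989129e-01, -4.99749539e-04,
       -1.42391677e+00, -2.84636590e-01]), 'qvel': array([-8.57227243e-05,  2.12013689e-03, -2.82722462e-06, -1.49127569e-04,
        1.28522494e-03,  2.09710316e-04]), 'effort': array([-3.55561554e-06, -3.86627948e+01,  2.37938082e+01,  5.36490083e+00,
       -6.07953887e-03, -2.61936563e-06]), 'tcp_pos': array([0.13897896, 0.53165658, 0.24738541]), 'tool_rot': array([ 3.11399176e+00, -4.00644630e-01, -3.06035586e-04]), 'wrist_force': array([-0.0795453,  0.6577627, -0.0402312]), 'moment': array([-0.00040874, -0.01296964, -0.01753425]), 'finger_force': 0.0, 'gripper_width': 0.08552182527210414} 0.017
top [[ 0.02738236 -0.99960253  0.00670766]
 [-0.97996923 -0.02816746 -0.1971469 ]
 [ 0.19725748 -0.00117496 -0.98035101]] [-0.07374266  0.56194304  0.91742896] 426.2734982267195 257.41150565969457 195.93972231528852
side [[-0.90172351 -0.43213938  0.01225814]
 [-0.2820439   0.56656444 -0.77424542]
 [ 0.32763691 -0.70161264 -0.63276675]] [0.44477372 0.23593968 0.77604763] 435.72178405083304 253.91182385862362 185.16950470759525
```

View pics/top0.png

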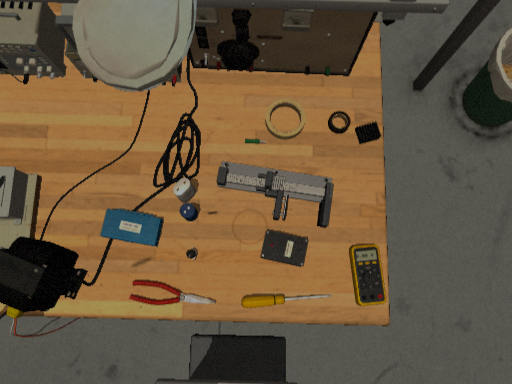

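View pics/side0.png

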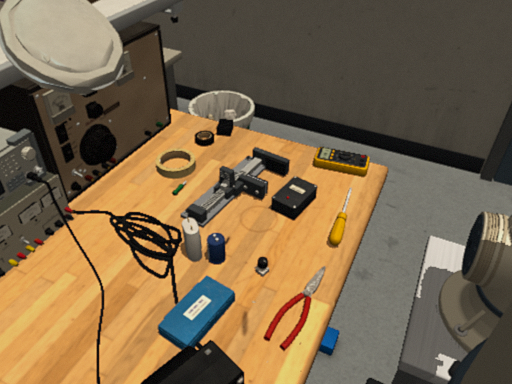

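The top view shows the clamp bar running from (218,175) to (332,190), with the fixed jaw at (327,205), the sliding arm at (281,205) and the box at (285,248). The capacitors are at (184,189) and (189,212), and the pot is at (191,254). The side view agrees. Next I'll build an orthographic height map from both depth images.

Run:
```python
from h import *
out=[]
for n in("top","side"):
    f=dict(np.load(n+"0.npz")); W=pts(f)
    m=(W[...,0]>.22)&(W[...,0]<.62)&(W[...,1]>-.28)&(W[...,1]<.26)&(W[...,2]<.12)
    P=W[m]; C=f["img"][m]
    o=np.argsort(P[:,2]); P=P[o];C=C[o]
    # bench height check
    b=np.abs(P[:,2])<.008; print(n,np.median(P[b,2]))
    S=1000; H=np.zeros((400,540)); I=np.zeros((400,540,3),np.uint8)
    r=((.62-P[:,0])*S).astype(int); c=((.26-P[:,1])*S).astype(int)
    for d in(0,1):
      for e in (0,1):
        rr=np.clip(r+d,0,399);cc=np.clip(c+e,0,539); H[rr,cc]=P[:,2]; I[rr,cc]=C
    hm=cv2.applyColorMap(np.clip(H*2500,0,255).astype(np.uint8),cv2.COLORMAP_JET)[...,::-1]
    out.append(hm.copy()); 
    for g in range(0,540,50): cv2.putText(out[-1],str(g),(g,8),0,.3,(255,255,255))
    for g in range(0,400,50): cv2.putText(out[-1],str(g),(0,g+4),0,.3,(255,255,255))
    # box & bystanders
    ho=(H>.033)&(H<.045)
    def obj(name,x0,x1,y0,y1,z0,z1):
        s=(P[:,0]>x0)&(P[:,0]<x1)&(P[:,1]>y0)&(P[:,1]<y1)&(P[:,2]>z0)&(P[:,2]<z1)
        q=P[s][:,:2]
        if len(q)<5: return print(name,"none")
        q=q.astype(np.float32)*1000; print(n,name,len(q),cv2.minAreaRect(q),q.mean(0), np.median(P[s,2]))
    obj("box",.28,.42,-.14,.02,.03,.045)
    obj("jaws/bar",.36,.56,-.2,.15,.018,.032)
    obj("arms46",.36,.56,-.2,.15,.042,.049)
    obj("lug",.36,.56,-.2,.07,.066,.08)
    obj("white",.4,.52,.06,.2,.085,.095)
    obj("blue",.36,.48,.06,.2,.055,.065)
    obj("pot",.28,.4,.06,.2,.02,.04)
save("maps.png",cv2.resize(np.vstack(out),(540,800)) if 0 else np.hstack([o[:, 60:460] for o in out]))
```

```text
top -0.0002177109442061982
top box 24 ((372.1162109375, -88.7138671875), (17.966171264648438, 136.7979736328125), 49.0296745300293) [ 392.40427  -106.549286] 0.0354194048431111
top jaws/bar 93 ((485.47845458984375, -19.6588134765625), (147.96717834472656, 282.6251525878906), 0.1620325744152069) [491.396   -9.0033] 0.025321352114093
top arms46 131 ((496.04278564453125, -3.7172088623046875), (126.34070587158203, 246.8918914794922), 0.43784043192863464) [535.75507  -81.359634] 0.045211583004558166
lug none
white none
blue none
pot none
side -0.0015351769656056506
side box 17 ((418.15667724609375, -122.90984344482422), (29.79315185546875, 3.802595615386963), 86.68760681152344) [ 418.07388 -126.88577] 0.035125735481750374
side jaws/bar 534 ((486.45648193359375, -32.724151611328125), (332.2665710449219, 146.03005981445312), 88.86515045166016) [483.462    -32.684692] 0.025071419005933328
side arms46 124 ((533.9131469726562, 10.540260314941406), (241.44329833984375, 49.9066047668457), 89.619873046875) [533.41156     6.4785585] 0.0443382106089618
lug none
white none
blue none
pot none
```

View pics/maps.png

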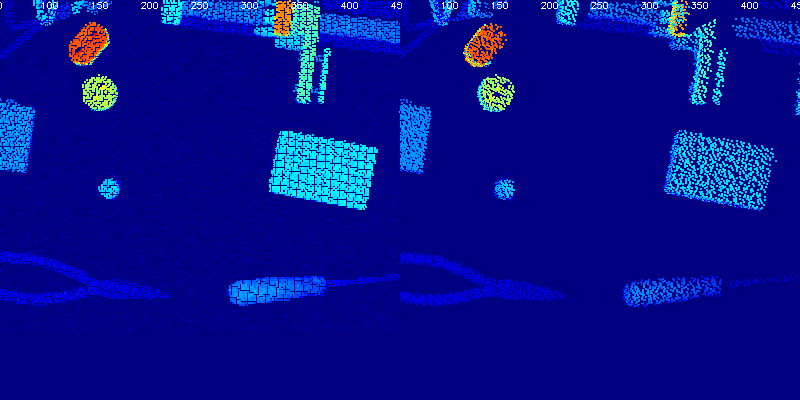

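The bench height is right, but my window was cut too near: the clamp lies at x≈0.6, the box at about (0.45,-0.125). I'll re-measure with a better window.

Run:
```python
from h import *
I=[]
for n in("top","side"):
    f=dict(np.load(n+"0.npz")); W=pts(f); P=W[~np.isnan(W[...,0])]
    def obj(name,x0,x1,y0,y1,z0,z1):
        s=(P[:,0]>x0)&(P[:,0]<x1)&(P[:,1]>y0)&(P[:,1]<y1)&(P[:,2]>z0)&(P[:,2]<z1)
        q=P[s][:,:2].astype(np.float32)*1000
        if len(q)<5: return print(name,"none")
        r=cv2.minAreaRect(q); print(n,name,len(q),np.round(r[0],1),np.round(r[1],1),round(r[2],1),"mean",q.mean(0).round(1),"z",np.median(P[s,2]).round(4))
    obj("box",.38,.51,-.20,-.04,.03,.045)
    obj("bar",.5,.72,-.23,.12,.022,.031)
    obj("46",.5,.72,-.3,.03,.043,.049)
    obj("fixed",.5,.72,-.3,-.17,.043,.049)
    obj("endstop",.5,.72,.03,.12,.035,.045)
    obj("slidearm",.5,.595,-.17,.03,.043,.049)
    obj("lug",.5,.72,-.2,.07,.072,.08)
    obj("white",.5,.65,.06,.2,.085,.097)
    obj("blue",.48,.58,.06,.2,.055,.067)
    obj("pot",.38,.5,.05,.2,.02,.04)
    m=(P[:,0]>.48)&(P[:,0]<.70)&(P[:,1]>-.27)&(P[:,1]<.13)&(P[:,2]<.12)
    Q=P[m];Q=Q[np.argsort(Q[:,2])]
    H=np.zeros((440,800))
    for d in range(5):
      for e in range(5):
        H[np.clip(((.70-Q[:,0])*2000).astype(int)+d-2,0,439),np.clip(((.13-Q[:,1])*2000).astype(int)+e-2,0,799)]=Q[:,2]
    im=cv2.applyColorMap(np.clip(H*3200,0,255).astype(np.uint8),cv2.COLORMAP_JET)[...,::-1].copy()
    for k in range(0,800,100): cv2.putText(im,f"{.13-k/2000:.2f}",(k,10),0,.35,(255,255,255)); cv2.line(im,(k,0),(k,440),(120,120,120),1)
    for k in range(0,440,40): cv2.putText(im,f"{.70-k/2000:.2f}",(0,k),0,.35,(255,255,255)); cv2.line(im,(0,k),(800,k),(120,120,120),1)
    I.append(im[:300])
save("maps2.png",np.vstack(I))
```

```text
top box 1226 [ 468.7 -133.6] [115.2 103.5] 79.2 mean [ 450.5 -122.5] z 0.0365
top bar 891 [611.4 -51. ] [341.  209.1] 88.6 mean [602.7 -63. ] z 0.0254
top 46 568 [567.3 -96.7] [264.5 101.3] 83.6 mean [ 562.6 -161.3] z 0.0454
top fixed 280 [ 553.8 -217.1] [ 21.1 101.3] 82.4 mean [ 552.2 -218.8] z 0.0455
top endstop 106 [606.6  74.3] [189.   87.5] 2.7 mean [602.1  67.8] z 0.0388
top slidearm 202 [ 556.4 -108.2] [79.8 40.1] 14.9 mean [ 558.6 -106.6] z 0.0453
top lug 100 [602.8 -82.7] [15.6 34.5] 82.3 mean [602.3 -82.7] z 0.0752
top white 10 [574.8 113.4] [ 8.4 29.9] 40.1 mean [576.1 113.8] z 0.087
top blue 151 [543.9 104.6] [66.8 35.9] 9.5 mean [536.4 102.1] z 0.057
top pot 360 [463.9 140.1] [130.9  54.8] 74.6 mean [467.2 167. ] z 0.0288
side box 840 [ 468.1 -131.3] [119.3 104.2] 79.9 mean [ 450.  -116.1] z 0.0349
side bar 898 [613.4 -50. ] [338.9 214.5] 88.8 mean [596.9 -45.5] z 0.0253
side 46 249 [ 561.  -145.6] [157.7  99.4] 84.0 mean [ 559.6 -156.3] z 0.0443
side fixed 122 [ 553.6 -215.9] [16.2 99.4] 83.8 mean [ 552.6 -215.3] z 0.0443
side endstop 136 [597.7  71.1] [ 78.7 187.8] 78.5 mean [580.2  66. ] z 0.0382
side slidearm 114 [557.7 -99.7] [78.7 44.7] 14.3 mean [ 561.6 -100.4] z 0.0443
side lug 55 [601.9 -79.8] [15.3 34.6] 81.7 mean [602.1 -78.7] z 0.0741
side white 6 [575.5 115.8] [ 1.1 26.7] 49.3 mean [575.1 116.3] z 0.0874
side blue 141 [542.4 117.7] [72.7 31.9] 38.3 mean [542.5 115.9] z 0.0576
side pot 439 [463.  143.2] [126.6  54.5] 73.9 mean [463.9 165.9] z 0.0273
```

View pics/maps2.png

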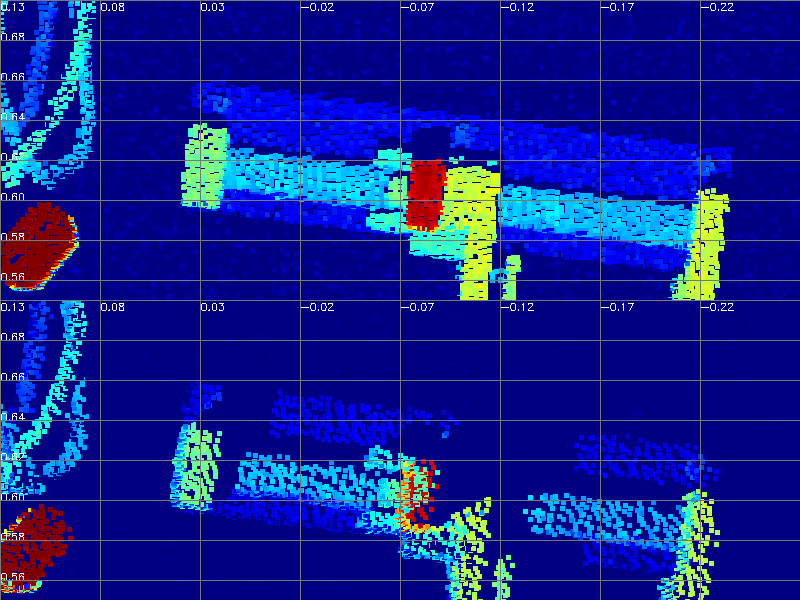

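The sprung-jaw pieces agree with the text: lug at (.6022,-.081), about 75 mm high, yaw ≈ -0.13 and gap ≈ 0.08. The map shows the lug in red at y≈-0.083, with the arm to its right and the end stop at y≈0.03. I'll add a planning helper and move above the tab with the fingers shut and tool x along the bar.

```bash
cat >> h.py <<'E'
YAW=-.131; X=np.array([np.cos(YAW),np.sin(YAW)]); Y=np.array([-np.sin(YAW),np.cos(YAW)])  # clamp axes
from scipy.spatial.transform import Rotation as Ro
def plan(v,u,z,a=None):
    "tool shift/turn to v (clamp x), u (clamp y) in world-origin clamp axes, height z of the TCP, heading a of tool x"
    s=sense(); R=Ro.from_rotvec(s["tool_rot"]); p=np.r_[v*X+u*Y,z]
    d=R.inv().apply(p-s["tcp_pos"]); out="slide %s"%d.round(4)
    if a is not None:
        R2=Ro.from_euler("z",a)*Ro.from_rotvec([np.pi,0,0]); out+=" rot %s"%(R.inv()*R2).as_rotvec().round(4)
    print(out,"target",p.round(3))
def where():
    s=sense(); p=s["tcp_pos"]; print("clk %.2f v %.4f u %.4f z %.4f w %.4f"%(s["clock"],p[:2]@X,p[:2]@Y,p[2],s["gripper_width"]),"F",(np.r_[s["wrist_force"][:2]@X,s["wrist_force"][:2]@Y,s["wrist_force"][2]]).round(1),"q",s["q"].round(2))
E
python3 -c "
from h import *
where(); plan(.6078,-.024,.12,YAW-np.pi/2)"
```

```text
clk 0.10 v 0.0684 u 0.5453 z 0.2475 w 0.0853 F [-0.2 -0.8 -0.5] q [ 1.6   0.26  0.11 -0.   -1.42 -0.28]
slide [0.6061 0.4975 0.1284] rot [ 1.3000e-03 -1.3000e-03  1.4459e+00] target [ 0.599 -0.103  0.12 ]
```

```bash
python3 -m pendant '{"slide":[[0.03,0.024,0],[0.07,0.057,0.0],[0.11,0.09,0],[0.15,0.123,0],[0.19,0.156,0],[0.23,0.189,0],[0.27,0.222,0],[0.31,0.255,0],[0.35,0.288,0],[0.39,0.321,0],[0.43,0.354,0],[0.47,0.387,0]],"rotation":[[0,0,0.12],[0,0,0.24],[0,0,0.36],[0,0,0.48],[0,0,0.6],[0,0,0.72],[0,0,0.84],[0,0,0.96],[0,0,1.08],[0,0,1.2],[0,0,1.32],[0,0,1.446]],"fingers":[0,0,0,0,0,0,0,0,0,0,0,0]}'; python3 -c "
from h import *
where(); plan(.6078,-.024,.11,YAW-np.pi/2)"
```

```text
clock: 1.3
tcp_pos: [0.4846, 0.0533, 0.2481]
tool_rot: [2.065, -2.367, -0.0]
wrist_force: [1.9, 2.1, 0.5]
gripper_width: 0.0005
finger_force: 0.0
clk 1.30 v 0.4735 u 0.1162 z 0.2481 w 0.0005 F [1.6 2.3 0.5] q [ 0.43  0.13 -0.05 -0.   -1.39 -0.57]
slide [ 0.1395 -0.1351  0.138 ] rot [ 0.0003  0.0001 -0.0051] target [ 0.599 -0.103  0.11 ]
```

```bash
python3 -m pendant '{"slide":[[0,0,0]],"rotation":[[0,0,0]],"fingers":[0]}' >/dev/null; python3 -c "
from h import *
where(); plan(.6078,-.024,.11,YAW-np.pi/2)"
```

```text
clk 1.40 v 0.4750 u 0.1138 z 0.2472 w 0.0000 F [-0.1  0.7  0.1] q [ 0.43  0.13 -0.05  0.   -1.39 -0.57]
slide [ 0.1361 -0.1344  0.1373] rot [ 0.0015 -0.0021 -0.0101] target [ 0.599 -0.103  0.11 ]
```

```bash
python3 -m pendant '{"slide":[[0.034,-0.034,0],[0.068,-0.067,0.02],[0.102,-0.1,0.05],[0.136,-0.134,0.09],[0.136,-0.134,0.13],[0.136,-0.134,0.137],[0.136,-0.134,0.137]],"rotation":[[0,0,-0.01],[0,0,-0.01],[0,0,-0.01],[0,0,-0.01],[0,0,-0.01],[0,0,-0.01],[0,0,-0.01]],"fingers":[0,0,0,0,0,0,0]}' >/dev/null
python3 - <<'E'
from h import *
where()
a=grab_frame("top"); b=grab_frame("side")
save("tab.png",np.hstack([cv2.resize(a["img"][120:270,200:350],(400,400)),cv2.resize(b["img"][110:260,170:320],(400,400))]))
plan(.6078,-.024,.059,YAW-np.pi/2)
E
```

```text
clk 2.10 v 0.6050 u -0.0180 z 0.1090 w -0.0001 F [-1.   0.1  0.2] q [ 0.1   0.44  0.02 -0.   -1.15 -0.22]
slide [ 0.0068 -0.0003  0.0543] rot [-0.0027 -0.0003  0.0116] target [ 0.599 -0.103  0.059]
```

View pics/tab.png

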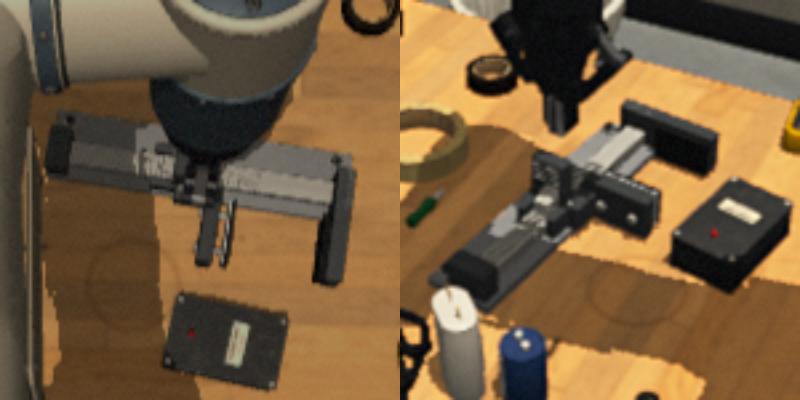

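The fingertips (side crop, about (555,130)) stand over the bar just in front of the lug, at (555,170). Next I press down gently.

```bash
python3 -m pendant '{"slide":[[0.008,0,0],[0.008,0,0.02],[0.008,0,0.036],[0.008,0,0.042],[0.008,0,0.047],[0.008,0,0.047]],"rotation":[[0,0,0],[0,0,0],[0,0,0],[0,0,0],[0,0,0],[0,0,0]],"fingers":[0,0,0,0,0,0]}' >/dev/null; python3 -c "
from h import *
where(); plan(.6078,-.026,.059,YAW-np.pi/2)"
```

```text
clk 2.80 v 0.6070 u -0.0258 z 0.0650 w -0.0003 F [-0.   0.7 -0.2] q [ 0.08  0.48 -0.04  0.   -1.05 -0.2 ]
slide [ 0.0002 -0.0008  0.006 ] rot [-0.001   0.      0.0105] target [ 0.599 -0.105  0.059]
```

```bash
python3 -m pendant '{"slide":[[0,0,0.003],[0,0,0.006],[0,0,0.006]],"rotation":[[0,0,0],[0,0,0],[0,0,0]],"fingers":[0,0,0]}' >/dev/null; python3 -c "
from h import *
where()"; python3 -m pendant '{"slide":[[0,0,0.003],[0,0,0.005],[0,0,0.005]],"rotation":[[0,0,0],[0,0,0],[0,0,0]],"fingers":[0,0,0]}' >/dev/null; python3 -c "
from h import *
where()"
```

```text
clk 3.10 v 0.6076 u -0.0263 z 0.0596 w -0.0001 F [-0.5 -2.8  3.5] q [ 0.08  0.48 -0.05  0.   -1.03 -0.2 ]
clk 3.40 v 0.6080 u -0.0265 z 0.0590 w 0.0001 F [-10.1   1.1  28.6] q [ 0.08  0.48 -0.05  0.   -1.03 -0.2 ]
```

The tab is at its hard stop (tip at 42 mm). I'll ease the press and push the jaw open.

```bash
python3 -m pendant '{"slide":[[0,0,-0.003],[-0.005,0,-0.003],[-0.01,0,-0.003],[-0.016,0,-0.003],[-0.023,0,-0.003],[-0.031,0,-0.003],[-0.039,0,-0.003],[-0.047,0,-0.003],[-0.054,0,-0.003],[-0.06,0,-0.003],[-0.065,0,-0.003],[-0.065,0,-0.003]],"rotation":[[0,0,0],[0,0,0],[0,0,0],[0,0,0],[0,0,0],[0,0,0],[0,0,0],[0,0,0],[0,0,0],[0,0,0],[0,0,0],[0,0,0]],"fingers":[0,0,0,0,0,0,0,0,0,0,0,0]}' >/dev/null; python3 -c "
from h import *
where()"
```

```text
clk 4.60 v 0.6076 u 0.0395 z 0.0593 w -0.0001 F [-4.1  0.6 14.5] q [ 0.19  0.48 -0.05  0.   -1.03 -0.31]
```

```bash
python3 -m pendant '{"slide":[[-0.005,0,0],[-0.01,0,0],[-0.013,0,0],[-0.013,0,0]],"rotation":[[0,0,0],[0,0,0],[0,0,0],[0,0,0]],"fingers":[0,0,0,0]}' >/dev/null; python3 -c "
from h import *
where()"; python3 -m pendant '{"slide":[[-0.003,0,0],[-0.006,0,0],[-0.006,0,0]],"rotation":[[0,0,0],[0,0,0],[0,0,0]],"fingers":[0,0,0]}' >/dev/null;  python3 -c "
from h import *
where()"
```

```text
clk 5.00 v 0.6078 u 0.0504 z 0.0594 w 0.0001 F [-0.8 -7.  12.1] q [ 0.21  0.49 -0.05  0.01 -1.03 -0.33]
clk 5.30 v 0.6078 u 0.0510 z 0.0595 w -0.0002 F [  2.1 -25.9  10.6] q [ 0.22  0.49 -0.05  0.01 -1.03 -0.34]
```

The jaw is against the end stop, at the predicted place. Next I lift off, turn and go behind the box, with a look once clear.

```bash
python3 -m pendant '{"slide":[[0.006,0,0],[0.009,0,-0.03],[0.009,0,-0.07],[0.03,0.035,-0.075],[0.045,0.07,-0.075],[0.06,0.105,-0.075],[0.075,0.14,-0.075],[0.09,0.175,-0.075],[0.1,0.2,-0.075],[0.111,0.215,-0.075],[0.111,0.215,-0.075],[0.111,0.215,-0.075]],"rotation":[[0,0,0],[0,0,0],[0,0,-0.1],[0,0,-0.24],[0,0,-0.38],[0,0,-0.52],[0,0,-0.66],[0,0,-0.8],[0,0,-0.94],[0,0,-1.08],[0,0,-1.22],[0,0,-1.36]],"fingers":[0,0,0,50,50,50,50,50,50,50,50,50]}' >/dev/null; python3 -m pendant '{"slide":[[0,0,0],[0,0,0],[0,0,0]],"rotation":[[0,0,-0.14],[0,0,-0.2],[0,0,-0.2]],"fingers":[50,50,50]}' >/dev/null
python3 - <<'E'
from h import *
where()
a=grab_frame("top"); b=grab_frame("side")
for f in(a,b):
    W=pts(f); P=W[~np.isnan(W[...,0])]
    U=np.c_[P[:,:2]@X,P[:,:2]@Y,P[:,2]]
    def o(n,v0,v1,u0,u1,z0,z1):
        s=U[(U[:,0]>v0)&(U[:,0]<v1)&(U[:,1]>u0)&(U[:,1]<u1)&(U[:,2]>z0)&(U[:,2]<z1)]
        if len(s)>9: r=cv2.minAreaRect((s[:,:2]*1000).astype(np.float32)); print(n,len(s),np.round(r[0],1),np.round(r[1],1),round(r[2],1),s[:,2].mean().round(4))
    o("box",.40,.515,-.13,.02,.031,.045)
    o("fixedjaw",.51,.62,-.17,-.12,.043,.05)
    o("arm",.51,.59,.01,.06,.043,.05)
    o("lug",.57,.64,.03,.10,.072,.08)
    o("stop",.57,.64,.09,.13,.036,.043)
plan(.395,-.060,.10,YAW)
save("open.png",np.hstack([cv2.resize(a["img"][120:320,160:360],(400,400)),cv2.resize(b["img"][110:260,170:320],(400,400))]))
E
```

```text
clk 6.80 v 0.3920 u -0.0549 z 0.1314 w 0.0425 F [ 1.  -0.1 -0.1] q [ 0.13  0.02 -0.48 -0.   -1.07  1.31]
box 133 [485.6 -35.3] [23.7 45.3] 5.8 0.0364
fixedjaw 263 [ 573.1 -142.7] [21.8 92.9] 90.0 0.0454
arm 151 [558.   31.4] [27.2 62.4] 89.8 0.0456
lug 95 [608.3  67.7] [33.8 16.2] 1.5 0.0752
stop 133 [608.3 108.1] [39.7 19.9] 0.8 0.0395
box 832 [462.1 -58.7] [103.  65.] 86.8 0.035
fixedjaw 111 [ 572.9 -141.2] [93.  17.3] 0.9 0.0443
arm 102 [558.2  41.9] [63.2 14.4] 0.7 0.0444
lug 67 [606.1  72.9] [16.3 31.7] 89.2 0.0741
stop 113 [606.1 106.1] [38.  32.1] 0.0 0.0382
slide [0.003  0.005  0.0313] rot [-0.0002 -0.0002 -0.0027] target [ 0.384 -0.111  0.1  ]
```

View pics/open.png

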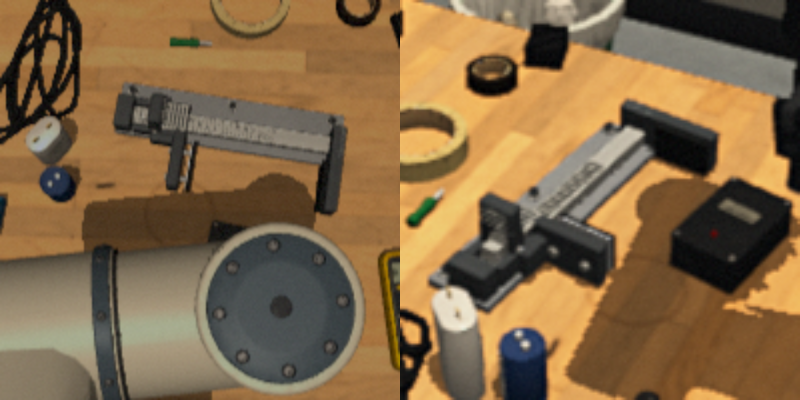

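The jaw is open (lug u 0.07, as expected). The box is at v 0.462, u -0.059, about 3° off, and there is room on both sides of it. I lower behind it and push it straight in.

```bash
python3 -m pendant '{"slide":[[0.003,0.003,0.03],[0.003,0.003,0.07],[0.003,0.003,0.1],[0.003,0.003,0.104],[0.003,0.003,0.104],[0.013,0.003,0.104],[0.023,0.003,0.104],[0.033,0.003,0.104],[0.043,0.003,0.104],[0.053,0.003,0.104],[0.063,0.003,0.104],[0.073,0.003,0.104]],"rotation":[[0,0,0],[0,0,0],[0,0,0],[0,0,0],[0,0,0],[0,0,0],[0,0,0],[0,0,0],[0,0,0],[0,0,0],[0,0,0],[0,0,0]],"fingers":[50,50,50,50,50,50,50,50,50,50,50,50]}' >/dev/null; python3 -c "
from h import *
where();plan(.5108,-.0587,.027,YAW)"
```

```text
clk 8.10 v 0.4656 u -0.0582 z 0.0272 w 0.0424 F [-4.2 -0.4  2.8] q [ 0.08  0.29 -0.46  0.   -0.82  1.36]
slide [0.0452 0.0005 0.0002] rot [ 0.0001  0.0005 -0.0009] target [ 0.499 -0.125  0.027]
```

```bash
python3 -m pendant '{"slide":[[0.01,0,0],[0.018,0,0],[0.026,0,0],[0.033,0,0],[0.038,0,0],[0.042,0,0],[0.042,0,0]],"rotation":[[0,0,0],[0,0,0],[0,0,0],[0,0,0],[0,0,0],[0,0,0],[0,0,0]],"fingers":[50,50,50,50,50,50,50]}' >/dev/null; python3 -c "
from h import *
where()"; python3 -m pendant '{"slide":[[0.003,0,0],[0.005,0,0],[0.006,0,0],[0.006,0,0]],"rotation":[[0,0,0],[0,0,0],[0,0,0],[0,0,0]],"fingers":[50,50,50,50]}' >/dev/null; python3 -c "
from h import *
where()"
```

```text
clk 8.80 v 0.5080 u -0.0581 z 0.0273 w 0.0427 F [ 0.3 -0.2  0.3] q [ 0.06  0.36 -0.35  0.   -0.85  1.38]
clk 9.20 v 0.5103 u -0.0583 z 0.0269 w 0.0428 F [-8.8  0.7  6.4] q [ 0.06  0.37 -0.34 -0.   -0.86  1.38]
```

The box is seated against the base (8.8 N at the predicted place). I retreat, then go round to the +y side of the lug.

```bash
python3 -m pendant '{"slide":[[-0.02,0,0],[-0.035,0,0],[-0.035,0,-0.04],[-0.035,0,-0.08],[-0.025,-0.03,-0.103],[-0.005,-0.06,-0.103],[0.015,-0.09,-0.103],[0.035,-0.12,-0.103],[0.055,-0.15,-0.103],[0.075,-0.163,-0.103],[0.0975,-0.163,-0.103],[0.0975,-0.163,-0.103]],"rotation":[[0,0,0],[0,0,0],[0,0,0.14],[0,0,0.28],[0,0,0.42],[0,0,0.56],[0,0,0.7],[0,0,0.84],[0,0,0.98],[0,0,1.12],[0,0,1.26],[0,0,1.4]],"fingers":[50,50,0,0,0,0,0,0,0,0,0,0]}' >/dev/null; python3 -m pendant '{"slide":[[0,0,0],[0,0,0],[0,0,0]],"rotation":[[0,0,0.12],[0,0,0.171],[0,0,0.171]],"fingers":[0,0,0]}' >/dev/null
python3 - <<'E'
from h import *
where(); plan(.6078,.101,.065,YAW-np.pi/2)
b=grab_frame("side"); W=pts(b); P=W[~np.isnan(W[...,0])]; U=np.c_[P[:,:2]@X,P[:,:2]@Y,P[:,2]]
s=U[(U[:,0]>.49)&(U[:,0]<.585)&(U[:,1]>-.127)&(U[:,1]<.012)&(U[:,2]>.031)&(U[:,2]<.04)]
print(cv2.minAreaRect((s[:,:2]*1000).astype(np.float32)))
E
```

```text
clk 10.70 v 0.6112 u 0.1050 z 0.1304 w -0.0001 F [-0.1 -0.2  0.5] q [ 0.29  0.45  0.09  0.   -1.21 -0.42]
slide [0.004  0.0035 0.0654] rot [-0.0013  0.0004 -0.0012] target [0.616 0.021 0.065]
((552.7207641601562, -66.78469848632812), (119.91842651367188, 63.59803009033203), 88.85484313964844)
```

```bash
python3 -m pendant '{"slide":[[0.002,0.0035,0.03],[0.002,0.0035,0.06],[0.002,0.0035,0.066],[0.002,0.0035,0.066],[0.01,0.0035,0.066],[0.02,0.0035,0.066],[0.028,0.0035,0.066],[0.036,0.0035,0.066],[0.044,0.0035,0.066],[0.052,0.0035,0.066],[0.06,0.0035,0.066],[0.06,0.0035,0.066]],"rotation":[[0,0,0],[0,0,0],[0,0,0],[0,0,0],[0,0,0],[0,0,0],[0,0,0],[0,0,0],[0,0,0],[0,0,0],[0,0,0],[0,0,0]],"fingers":[0,0,0,0,0,0,0,0,0,0,0,0]}' >/dev/null; python3 -c "
from h import *
where()"
```

```text
clk 11.95 v 0.6084 u 0.0444 z 0.0660 w 0.0000 F [1.2 2.7 2.4] q [ 0.2   0.48 -0.04 -0.   -1.05 -0.33]
```

```bash
python3 -m pendant '{"slide":[[0.004,0,0],[0.008,0,0],[0.012,0,0],[0.012,0,0]],"rotation":[[0,0,0],[0,0,0],[0,0,0],[0,0,0]],"fingers":[0,0,0,0]}' >/dev/null; python3 -c "
from h import *
where()";  python3 -m pendant '{"slide":[[0.002,0,0],[0.004,0,0],[0.004,0,0]],"rotation":[[0,0,0],[0,0,0],[0,0,0]],"fingers":[0,0,0]}' >/dev/null; python3 -c "
from h import *
where()"
```

```text
clk 12.35 v 0.6084 u 0.0340 z 0.0659 w -0.0000 F [-0.2  7.5  3.6] q [ 0.18  0.48 -0.04 -0.   -1.05 -0.31]
clk 12.65 v 0.6084 u 0.0312 z 0.0659 w 0.0001 F [-0.2 11.7  5.3] q [ 0.18  0.48 -0.04 -0.   -1.05 -0.3 ]
```

```bash
python3 -m pendant '{"slide":[[0.002,0,0],[0.004,0,0],[0.004,0,0]],"rotation":[[0,0,0],[0,0,0],[0,0,0]],"fingers":[0,0,0]}' >/dev/null; python3 -c "
from h import *
where()";  python3 -m pendant '{"slide":[[0.002,0,0],[0.004,0,0],[0.004,0,0]],"rotation":[[0,0,0],[0,0,0],[0,0,0]],"fingers":[0,0,0]}' >/dev/null; python3 -c "
from h import *
where()"
```

```text
clk 12.95 v 0.6085 u 0.0300 z 0.0660 w -0.0002 F [-2.2 21.5  5.5] q [ 0.17  0.48 -0.04 -0.01 -1.05 -0.3 ]
clk 13.25 v 0.6085 u 0.0297 z 0.0660 w -0.0002 F [-4.  33.3  7.3] q [ 0.17  0.48 -0.04 -0.01 -1.04 -0.29]
```

It stops hard at u 0.030 (33 N), so the pad is right in. I back off, lift clear and check.

```bash
python3 -m pendant '{"slide":[[-0.006,0,0],[-0.014,0,0],[-0.03,0,0],[-0.035,0,-0.03],[-0.035,0,-0.07],[-0.06,0.04,-0.1],[-0.08,0.08,-0.13],[-0.1,0.12,-0.14],[-0.12,0.16,-0.14],[-0.14,0.2,-0.14],[-0.14,0.2,-0.14],[-0.14,0.2,-0.14]],"rotation":[[0,0,0],[0,0,0],[0,0,0],[0,0,0],[0,0,0],[0,0,0],[0,0,0],[0,0,0],[0,0,0],[0,0,0],[0,0,0],[0,0,0]],"fingers":[0,0,0,0,0,0,0,0,0,0,0,0]}' >/dev/null
python3 - <<'E'
from h import *
where()
a=grab_frame("top"); b=grab_frame("side")
for f in(a,b):
    W=pts(f); P=W[~np.isnan(W[...,0])]; U=np.c_[P[:,:2]@X,P[:,:2]@Y,P[:,2]]
    for n,v0,v1,u0,u1,z0,z1 in(("box",.50,.585,-.125,-.035,.031,.039),("lug",.57,.64,-.03,.10,.072,.08),("arm",.51,.59,-.03,.06,.043,.05)):
        s=U[(U[:,0]>v0)&(U[:,0]<v1)&(U[:,1]>u0)&(U[:,1]<u1)&(U[:,2]>z0)&(U[:,2]<z1)]
        if len(s)>9: r=cv2.minAreaRect((s[:,:2]*1000).astype(np.float32)); print(n,len(s),np.round(r[0],1),np.round(r[1],1),round(r[2],1))
save("end.png",np.hstack([cv2.resize(a["img"][130:280,200:350],(400,400)),cv2.resize(b["img"][110:260,170:320],(400,400))]))
E
```

```text
clk 14.45 v 0.4065 u 0.1612 z 0.2047 w 0.0000 F [-0.3  0.3  0. ] q [ 0.61  0.05 -0.25  0.   -1.27 -0.74]
box 954 [553.9 -80. ] [62.3 89.9] 0.1
lug 95 [607.6  11.2] [33.  15.9] 8.8
arm 144 [558.3 -20.5] [61.5 16.6] 0.8
box 17 [ 523.3 -105.2] [ 3.5 33. ] 0.3
lug 56 [606.8  15.1] [31.5 14. ] 8.6
arm 67 [571.7  -8.7] [60.8 35.6] 28.8
```

View pics/end.png

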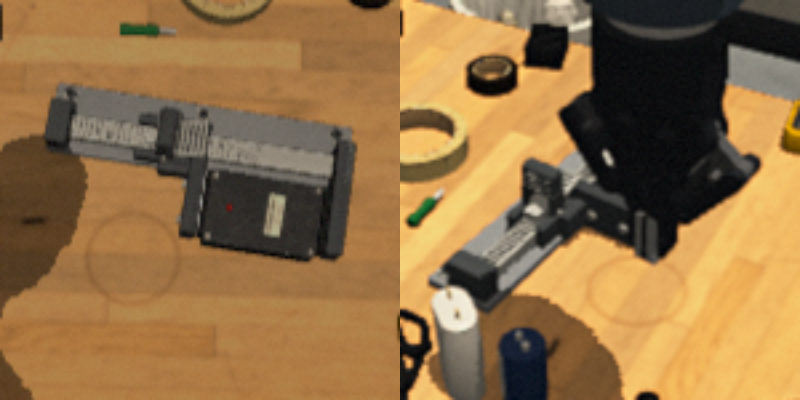

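The top crop shows the box square between both pads at v 0.554, against the base. The jaw sprang back only about 1 mm, and the capacitors are where they were. The robot is clear, so I hand in.

```bash
python3 -c "
from h import *
print(finish_job())"
```

```text
the job is handed in; nothing more can be done
None
```

I clamped the box between both pads, square and against the clamp's base, and handed the job in at about 14.5 s; no verdict came back, and the pad pressure, raised tab and pot's place were not measured.

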